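# Book in the blue stock bin with the hand scanner

### The job

Book in the blue bin: slide it forward out of its rack lane, without lifting or tipping it, until the whole barcode label is clear of the board above; then pick up the yellow hand scanner and hold it quite still for a good second with its window about 10 cm from that label, pointing squarely at the label's middle. Afterwards lay the scanner down flat in the middle of its green rubber pad and slide the blue bin fully home against the back stop of its lane. Leave the red bin, the small carton, the spray can and the wrench where they are.

Things in the scene. Friction and masses are not known exactly. Their poses are not given: they have to be found in the camera images.
- rack: Fixed rack of two lanes, blue steel; origin on the bench between the lanes, x along the lanes from the open front to the back stop, y across, z up. Lane centres at y = +70 and -70. Bins stand on the bench between rails 20 high, 12 wide at y = -140, 0, 140, from x = -125 to 60 (6 to 7 play each side). Posts 14 x 12 on the rails at x = -45 and 70.
- board_edge (a point): Middle of the upper front edge of the plywood board over the rear of the lanes, axes as the rack's. Board 290 wide, 135 deep (rack x = -55 to 80), 15 thick, underside 125 and top 140 above the bench. Fixed on it, from 50 behind its edge: a carton 45 high and a black pulley 28 high.
- back_stop (a point): Middle of the face of the bar that the bins rest against when home, at x = 60 in the rack frame; axes as the rack's.
- blue_bin: Open blue plastic bin, 200 long (x), 115 wide (y), 75 high, walls 4, 0.5 to 0.9 kg, too wide to grip; origin at the centre of its underside, rear at x = +100. Fully home the origin is at x = -40 in the rack frame and the front stands 85 out from the board; it starts up to 20 short of home, in either lane. A carton with the label leans in its rear, fixed, highest point 108.
- blue_bin_front (a point): Middle of the top edge of the blue bin's front wall (outer face), x = -100, z = 75 in the bin frame; axes as the bin's, x pointing to the rear. The pocket behind this 4 thick wall is open from above for 85, with only two discs 16 high on its floor.
- blue_label: White barcode label (44 along its x, 70 along its y) on the leaning carton in the blue bin; origin at its middle, z the outward normal, sloping 30 degrees from straight up towards the bin's front. In the bin frame it lies at x = +30, y = 0, z = 86. It starts hidden beneath the board.
- red_bin: Bin of the same shape and contents, red, in the other lane; not to be moved.
- scanner: Bar-shaped hand scanner lying flat on the pad, 170 long, 0.2 kg; origin at the middle of its underside, x towards its window, z up. Yellow handle 34 wide (y), 32 high, from x = -85 to +25; black head 56 wide, 40 high, from x = +25 to +85.
- scanner_grip (a point): Middle of the scanner's handle near its centre of mass, 12 behind the origin and 16 above the underside; axes as the scanner's.
- scanner_window (a point): Centre of the red window in the scanner's nose, at x = 85, z = 20 in the scanner frame; it looks along the scanner's x.
- pad: Green rubber pad fixed on the bench, 230 (x) by 120 (y), 6 thick; origin at the centre of its underside. The scanner starts on it and returns to it.
- spray_can: Upright spray can with an orange band and white cap, 66 across, 190 tall, beside the pad; origin at the centre of its underside; not to be moved.
- carton: Small closed carton, 60 x 80 x 55 high, with an orange stripe, standing in front of the red bin; origin at the centre of its underside; not to be moved.
- wrench: Steel wrench, 180 long (x), about 12 high, lying beside the pad; not to be moved.
There are look-alikes about, which are no part of the job. Several things look just like the blue_bin: the one meant starts farthest to the robot's right.

How it is judged:
On the way, in this order (a step that is already met when the one before it is completed fails the run):
1. the blue bin is slid out until its label is clear of the board (label centre at least 25 mm in front of the board's edge) (x of blue_label in the frame of rack below -0.08 m), for 0.2 s.
2. scanner held still 1 s (under 30 mm/s, 0.25 rad/s): window 50 to 160 mm from the label, label centre within 20 mm of the beam axis each way, beam within 0.6 rad of its normal, label clear (x of blue_label in the frame of rack below -0.08 m and x of blue_label in the frame of scanner_window between 0.05 and 0.16 m and y of blue_label in the frame of scanner_window between -0.02 and 0.02 m and z of blue_label in the frame of scanner_window between -0.02 and 0.02 m and angle between the x axis of scanner_window and the z axis of blue_label, either way round below 0.6 rad and linear speed of scanner below 0.03 m/s and angular speed of scanner below 0.25 rad/s), for 1 s.
At the end, for the whole second after the job is handed in: Blue bin upright and at rest within 8 mm of fully home against the back stop; scanner lying flat and at rest on the pad, its origin within 45 mm (along) and 35 mm (across) of the pad's centre; red bin, carton, spray can and wrench within 25 mm of where they started, the can upright (x of blue_bin in the frame of rack above -0.048 m and angle between blue_bin's own z axis and vertical below 0.05 rad and linear speed of each of blue_bin, scanner below 0.01 m/s and x of scanner in the frame of pad between -0.045 and 0.045 m and y of scanner in the frame of pad between -0.035 and 0.035 m and z of scanner in the frame of pad below 0.012 m and angle between scanner's own z axis and vertical below 0.08 rad and distance of each of red_bin, carton, spray_can, wrench from where it was at the start of the episode below 0.025 m and angle between spray_can's own z axis and vertical below 0.1 rad); the robot touches nothing.
It fails at once if the blue bin is lifted (over 25 mm) or tipped (over 0.25 rad) (height (world z) of blue_bin above 0.025 m or angle between blue_bin's own z axis and vertical above 0.25 rad).
It fails at once if the red bin, carton, spray can or wrench is pushed more than 25 mm, or the can is knocked over (distance of any of red_bin, carton, spray_can, wrench from where it was at the start of the episode above 0.025 m or angle between spray_can's own z axis and vertical above 0.4 rad).
It also fails if it takes over 72 s, if anything falls off the work surface, if the arm or the gripper's body presses on something with over 40 N, if the wrist force passes 120 N, or if a joint passes its speed limit or range.

### The arm

A 7-joint arm with a two-finger parallel gripper is mounted at the origin on the work surface. World frame = base frame: x ahead of the robot, y to its left, z up, the work surface at z = 0. Lengths are in m, angles in rad, forces in N, time in s.
With the tool pointing down it reaches from about 0.4 to 0.875 m from the base axis. Payload 6.5 kg.
Tool frame: the origin (TCP) lies at the very end of the fingers, on their centre line; the grasp point (between the pads) lies 19 mm behind it; z points along the fingers, y is the line along which they close (so a half turn about z gives the same grasp; the last joint's range is limited). The gripper opens to 88 mm and grips with 3 to 60 N. Pads are 18 mm wide; open, the fingers measure 123 mm over their backs; the gripper's body (75 mm by 187 mm) begins 45 mm behind the grasp point.
Start: joints at [-0.066, 0.536, -0.004, 1.538, 0.003, 1.067, -0.071], TCP at [0.65, 0, 0.239] pointing down, gripper open.
Joint ranges: [-2.7, 2.7], [-0.37, 2.16], [-1.27, 1.26], [0.24, 2.4], [-1.31, 4.45], [0.19, 1.91], [-2.76, 2.76]. Speed limits (rad/s): [2.39, 2.39, 3.14, 3.14, 3.14, 3.14, 3.14].

### API

Orientations are given as a 3x3 rotation matrix whose columns are the frame's x, y, z axes.
In Python, from bench import bot gives the robot as it stands. The module is installed in compiled form; this text tells all that it offers.
- The arm moves only by the tool step_arm, never from a script. Its argument "plan" is a list of rows, each a list of 3 entries, a list of its own where there are three numbers: the shift along the tool's x, y, z in m, then the turn, a rotation vector about the tool's x, y, z in rad, then the closure, from -1 (fully open) to 1 (shut). A call has 1 to 20 rows; each row is the pose to reach, as a shift and turn from the pose commanded when the call began, along the tool's axes at that moment; what a row does not reach only later rows make up. A row lasts 1/8 s, in which the tool goes at most 62.5 mm and 10.7 degrees, less where a joint would pass 70% of its speed; a pose out of reach is approached as far as the arm can. A call with a gripper value outside its range is refused whole. The fingers move at their own pace and stop on an object; "squeeze" is the grip in N (left out, the last holds). Time passes only in rows, so rows that repeat a pose let the fingers close. It gives the time, the measured TCP pose, the force, the opening and the grip force at its end, in the units of the state.
- bot.get_state(): the state, without advancing time (a new reading comes with each control period).
- bot.capture(name): name is "scene" or "side" or "wrist"; returns (picture, depth): 480x640x3 uint8, blue, green, red; 480x640 float32, m along the optical axis (not along the pixel's ray), 0 where there is no reading.
- bot.get_calibration(name): a dict with "intrinsics" (3x3 intrinsics, pixels), "cam_to_world" (4x4, takes a point from camera to world coordinates); the wrist camera has in their place "T_tool_cam" (4x4, takes a point from camera to tool coordinates, whose origin is the TCP and whose axes are the flange's). Camera axes: x right, y up, looking along -z (the intrinsics and any distortion apply to the point x, -y, -z); pixel columns grow to the right and rows downward; lengths in m; the calibration is good to about 2 mm. A picture is of the moment at which its call begins: read the wrist's pose just before it. get_calibration takes no time and is no camera call.
- bot.sign_off(): hands the job in; it is judged then, once.
The state is a dict: "time": time; "joint_positions": joint angles; "dq": joint speeds; "tau": joint torques, N m; "eef_pos": TCP position; "ee_rot": TCP orientation; "contact_force": force on the tool from outside, world axes, zero at the start; "torque": the same for the moment, N m; "grip_width": finger opening in m; "finger_force": force on a finger pad.
Only numpy, scipy, OpenCV 4.12 (cv2) and the standard library are available. Lean on these libraries where they do the work, as an engineer would, in place of code of your own. Each camera call takes 0.05 s, during which the arm holds its last target. There are 200 camera calls.

## Working session

There is one attempt and no reset: what is moved stays moved. The work goes in short steps, Python scripts to look and compute and a tool call to move; the robot and the scene stay as the last step left them, time stands still between calls to the robot, and variables do not carry over. Pictures are saved under pics/ and viewed, at most 10 in all, crops included, and the job is handed in when it is done.

Besides the shell and the picture viewer there is one more tool, called after "Emit:" as a command line: name --argument value ..., lists and objects as JSON in quotes. step_arm: Moves the arm, as the interface text tells. Its arguments: {"type":"object","properties":{"plan":{"type":"array","items":{"type":"array"}},"squeeze":{"type":"number"}},"required":["plan"]}

```bash
mkdir -p pics
cat > h.py <<'E'
import numpy as np, cv2
from bench import bot
def w(name,dep,u,v,r=2):
    c=bot.get_calibration(name);K=np.array(c["intrinsics"]);
    p=dep[v-r:v+r+1,u-r:u+r+1];p=p[p>0];d=np.median(p) if len(p) else np.nan
    x=np.array([(u-K[0,2])/K[0,0]*d,-(v-K[1,2])/K[1,1]*d,-d,1])
    return (np.array(c["cam_to_world"])@x)[:3]
def cloud(name,dep):
    c=bot.get_calibration(name);K=np.array(c["intrinsics"]);V,U=np.mgrid[:480,:640]
    P=np.stack([(U-K[0,2])/K[0,0]*dep,-(V-K[1,2])/K[1,1]*dep,-dep],-1)
    T=np.array(c["cam_to_world"]);Q=P@T[:3,:3].T+T[:3,3];Q[dep<=0]=np.nan;return Q
E
python3 - <<'E'
from h import *
s=bot.get_state();print(s)
for n in("scene","side"):
    im,d=bot.capture(n);cv2.imwrite(f"pics/{n}0.png",im);np.savez(f"{n}0.npz",im=im,d=d);print({k:np.round(v,3) if not isinstance(v,str) else v for k,v in bot.get_calibration(n).items()})
E
```

```text
{'time': 0.0, 'joint_positions': array([-0.06619952,  0.53716967, -0.00438029,  1.53887985,  0.00260646,
        1.06731562, -0.07120603]), 'dq': array([ 6.05850685e-04,  7.96342827e-05, -4.26656538e-04,  6.07148566e-04,
       -7.64786055e-04, -4.53270053e-04,  1.55384295e-03]), 'tau': array([-1.69933578e-04, -5.70981932e+01,  9.90184285e-01, -2.51597965e+01,
       -5.62433247e-02,  1.80829730e-02,  2.02785413e-04]), 'eef_pos': array([ 6.49371839e-01, -5.61684813e-05,  2.37834757e-01]), 'ee_rot': array([[-1.85736818e-05,  9.99998452e-01, -1.75959704e-03],
       [ 9.99999986e-01,  1.82833369e-05, -1.65022390e-04],
       [-1.64989963e-04, -1.75960008e-03, -9.99998438e-01]]), 'contact_force': array([0.42652354, 0.58326616, 0.16315769]), 'torque': array([ 0.05348707,  0.02863709, -0.03475406]), 'finger_force': 0.0, 'grip_width': 0.08798440980474644}
{'intrinsics': array([[565.59 ,   0.   , 318.97 ],
       [  0.   , 565.59 , 243.828],
       [  0.   ,   0.   ,   1.   ]]), 'cam_to_world': array([[ 0.284, -0.556,  0.781,  1.476],
       [ 0.958,  0.146, -0.245, -0.302],
       [ 0.022,  0.818,  0.574,  0.813],
       [ 0.   ,  0.   ,  0.   ,  1.   ]])}
{'intrinsics': array([[614.641,   0.   , 328.135],
       [  0.   , 614.641, 235.355],
       [  0.   ,   0.   ,   1.   ]]), 'cam_to_world': array([[-0.67 , -0.419,  0.613,  1.489],
       [ 0.742, -0.392,  0.543,  0.892],
       [ 0.012,  0.819,  0.574,  1.055],
       [ 0.   ,  0.   ,  0.   ,  1.   ]])}
```

View pics/scene0.png

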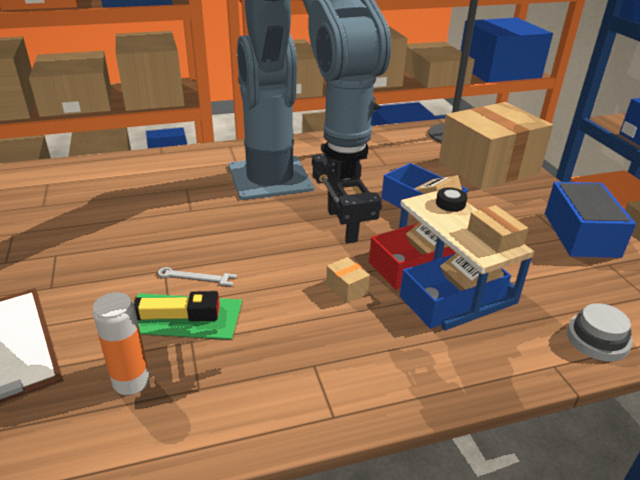

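View pics/side0.png

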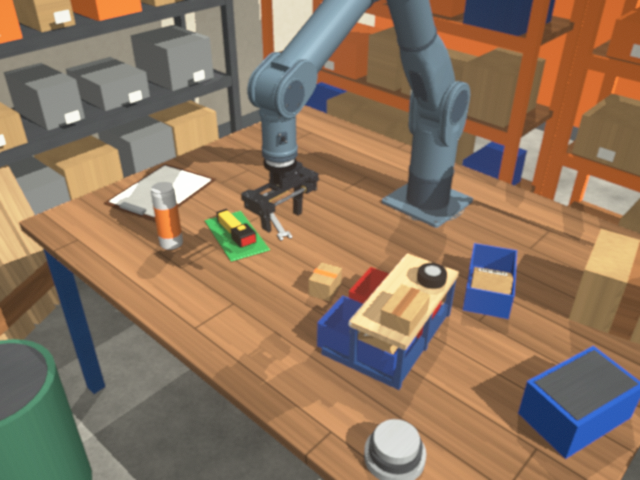

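Scene picture: the candidates for the blue bin are the bin in the rack's near lane (455,290), the blue bin behind the rack (415,185) and the filled blue box (590,215). The red bin is at (400,255), the small carton at (348,280), the scanner at (178,308) on its pad, the can at (122,345) and the wrench at (197,276). Next I measure the positions and check the choice in a crop.

Run:
```python
from h import *
f=np.load("scene0.npz");im,d=f["im"],f["d"];Q=cloud("scene",d)
for n,(u,v) in dict(bin_rack=(420,310),bin_behind=(400,190),box=(590,200),carton=(348,272),wr1=(165,273),wr2=(230,280),can=(115,298),pulley=(452,192)).items(): print(n,w("scene",d,u,v).round(3))
# board top, z .140
hsv=cv2.cvtColor(im,cv2.COLOR_BGR2HSV)
def rect(m,label):
    m=cv2.morphologyEx(m.astype(np.uint8),cv2.MORPH_OPEN,np.ones((3,3)))
    n,l,st,_=cv2.connectedComponentsWithStats(m);k=1+np.argmax(st[1:,4]);P=Q[l==k]
    r=cv2.minAreaRect(P[:,:2].astype(np.float32));print(label,len(P),np.round(np.median(P,0),4),np.round(r[0],4),np.round(r[1],4),round(r[2],2));print(cv2.boxPoints(r).round(3).tolist())
z=Q[...,2];V,U=np.mgrid[:480,:640]
reg=(U>380)&(U<560)&(V>170)&(V<340)
rect(reg&(abs(z-.140)<.006)&(hsv[...,0]>8)&(hsv[...,0]<30),"board")
rect((hsv[...,0]>45)&(hsv[...,0]<80)&(hsv[...,1]>120)&(z<.03)&(U<300)&(V>250),"pad")
s=(U>120)&(U<260)&(V>270)&(V<330)
rect(s&(abs(z-.038)<.006)&(hsv[...,0]>20)&(hsv[...,0]<35)&(hsv[...,1]>120),"handle top")
rect(s&(abs(z-.046)<.004),"head top")
rect(reg&(abs(z-.075)<.005)&(hsv[...,0]>100)&(hsv[...,0]<130)&(hsv[...,1]>120),"bluerim")
rect(reg&(abs(z-.075)<.005)&((hsv[...,0]<6)|(hsv[...,0]>174))&(hsv[...,1]>150),"redrim")
rect((U>320)&(U<375)&(V>250)&(V<305)&(abs(z-.055)<.005),"carton top")
a=cv2.resize(im[180:340,320:540],None,fx=3.4,fy=3.4,interpolation=cv2.INTER_CUBIC);cv2.imwrite("pics/c1.png",a)
```

```text
bin_rack [0.684 0.173 0.02 ]
bin_behind [0.254 0.308 0.054]
box [0.5   0.713 0.103]
carton [0.563 0.052 0.055]
wr1 [ 0.401 -0.332  0.007]
wr2 [ 0.457 -0.193  0.001]
can [ 0.692 -0.41   0.19 ]
pulley [0.479 0.328 0.17 ]
board 3213 [0.5934 0.2892 0.1401] [0.5667 0.3128] [0.2964 0.1416] 10.35
[[0.40799999237060547, 0.35600000619888306], [0.4339999854564667, 0.21699999272823334], [0.7250000238418579, 0.27000001072883606], [0.699999988079071, 0.4090000092983246]]
pad 1970 [ 0.5879 -0.275   0.006 ] [ 0.5577 -0.2936] [0.1971 0.1203] 69.62
[[0.46700000762939453, -0.36500000953674316], [0.5799999833106995, -0.40700000524520874], [0.6480000019073486, -0.22200000286102295], [0.5360000133514404, -0.18000000715255737]]
handle top 553 [ 0.5437 -0.3438  0.038 ] [ 0.5422 -0.342 ] [0.0998 0.0383] 76.05
[[0.5120000243186951, -0.38600000739097595], [0.5490000247955322, -0.39500001072883606], [0.5730000138282776, -0.2980000078678131], [0.5360000133514404, -0.289000004529953]]
head top 483 [ 0.5633 -0.2642  0.046 ] [ 0.5612 -0.2654] [0.0609 0.0578] 73.37
[[0.5249999761581421, -0.28600001335144043], [0.57
[... 160 characters left out ...]
[0.6432 0.1666] [0.067  0.0103] 7.51
[[0.609000027179718, 0.16699999570846558], [0.6110000014305115, 0.15700000524520874], [0.6769999861717224, 0.16599999368190765], [0.6759999990463257, 0.17599999904632568]]
redrim 29 [0.5742 0.2049 0.0738] [0.5744 0.206 ] [0.0122 0.0247] 4.04
[[0.5669999718666077, 0.21799999475479126], [0.5690000057220459, 0.19300000369548798], [0.5809999704360962, 0.1940000057220459], [0.5799999833106995, 0.21899999678134918]]
carton top 659 [0.5582 0.0524 0.0551] [0.5561 0.0534] [0.0826 0.0624] 18.55
[[0.5070000290870667, 0.07000000029802322], [0.5270000100135803, 0.010999999940395355], [0.6050000190734863, 0.03700000047683716], [0.5849999785423279, 0.09600000083446503]]
```

View pics/c1.png

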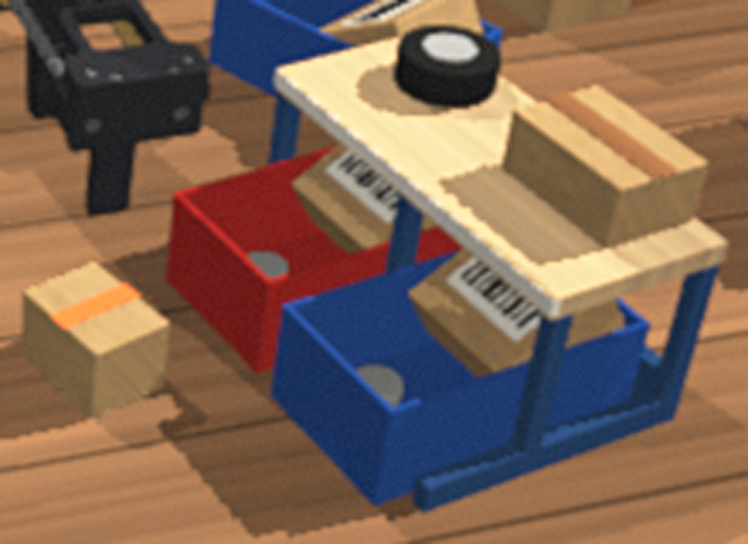

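The rack bin lies at y≈0.17 and the one behind at y≈0.31, so the rack's near-lane blue bin is the one farthest to the robot's right. The crop shows it in the rack with the label at about (465,265). The sizes agree (board 290x135, pad 120, carton 60x80), so I move above the pocket with closed fingers.

Emit:
step_arm --plan '[[[0.05,0.003,0.02],[0,0,-0.09],1],[[0.1,0.006,0.04],[0,0,-0.18],1],[[0.15,0.009,0.07],[0,0,-0.18],1],[[0.192,0.011,0.09],[0,0,-0.18],1],[[0.192,0.011,0.09],[0,0,-0.18],1],[[0.192,0.011,0.09],[0,0,-0.18],1]]' --squeeze 20

```text
time: 0.85
eef_pos: [0.6611, 0.1908, 0.1486]
ee_rot: [[-0.178, 0.984, -0.0], [0.984, 0.178, -0.001], [-0.001, -0.0, -1.0]]
contact_force: [-0.4, -0.9, 0.2]
grip_width: 0.0302
finger_force: 0.0
```

Run:
```python
from h import *
c=bot.get_calibration("wrist");print(np.round(c["T_tool_cam"],3))
im,d=bot.capture("wrist");s=bot.get_state();print(s["eef_pos"],s["joint_positions"].round(3),s["grip_width"])
im2,d2=bot.capture("scene");np.savez("w1.npz",im=im,d=d,p=s["eef_pos"],R=s["ee_rot"])
cv2.imwrite("pics/w1.png",np.hstack([cv2.resize(im,(400,300)),cv2.resize(im2[150:360,300:580],(400,300))]))
```

```text
[[-0.001  0.955  0.296  0.075]
 [ 1.     0.001 -0.     0.   ]
 [-0.001  0.296 -0.955 -0.145]
 [ 0.     0.     0.     1.   ]]
[0.661603   0.18995094 0.14906653] [-0.305  0.697 -0.063  1.49   0.051  0.956 -0.205] 0.026099474354511383
```

View pics/w1.png

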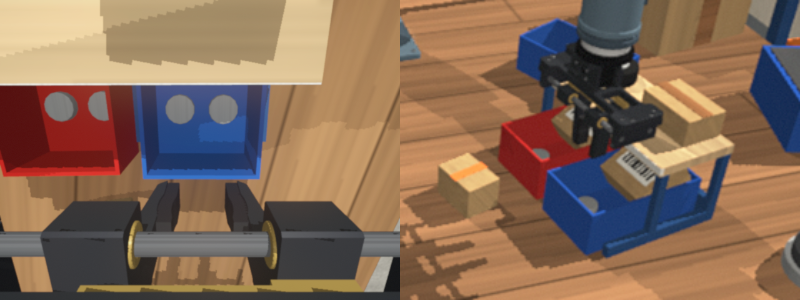

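The left half (wrist view) shows the blue bin's front wall, with its rim at about (200,178), the two discs and the board edge at row 85. The right half shows the fingers over the pocket. I refine the bin and board positions from the wrist depth.

Run:
```python
from h import *
f=np.load("w1.npz");im,d,p,R=f["im"],f["d"],f["p"],f["R"]
c=bot.get_calibration("wrist");K=np.array(c["intrinsics"]);T=np.array(c["T_tool_cam"]);V,U=np.mgrid[:480,:640]
P=np.stack([(U-K[0,2])/K[0,0]*d,-(V-K[1,2])/K[1,1]*d,-d],-1)
Q=(P@T[:3,:3].T+T[:3,3])@R.T+p;Q[d<=0]=np.nan
hsv=cv2.cvtColor(im,cv2.COLOR_BGR2HSV);z=Q[...,2]
m=(abs(z-.14)<.008)&(V<150);e=Q[m];
# board front edge: last row per column
pts=[]
for u in range(20,500,10):
    vs=np.where(m[:,u])[0]
    if len(vs): pts.append(Q[vs.max(),u])
pts=np.array(pts);k=np.polyfit(pts[:,0],pts[:,1],1);print("edge slope deg",np.degrees(np.arctan(k[0])),"y at .58",np.polyval(k,.58), pts[-1],np.median(pts[:,2]))
# board right corner
print("board right max", Q[m][np.argmax(Q[m][:,0])])
b=(hsv[...,0]>100)&(hsv[...,0]<130)&(hsv[...,1]>120)&(abs(z-.075)<.006)&(V<320)
B=Q[b];fr=[]
for u in range(250,395,10):
    vs=np.where(b[:,u])[0]
    if len(vs): fr.append(Q[vs.max(),u])
fr=np.array(fr);k=np.polyfit(fr[:,0],fr[:,1],1);print("front",np.degrees(np.arctan(k[0])),np.polyval(k,.66),fr[[0,-1]].round(4),B.min(0),B.max(0))
```

```text
edge slope deg 10.306490396029696 y at .58 0.24607295492247944 [0.71320953 0.27023777 0.1385506 ] 0.13901522941805722
board right max [0.72225495 0.2737471  0.13838019]
front 9.58377911790666 0.16723539921626152 [[0.6212 0.1604 0.0747]
 [0.7063 0.1751 0.075 ]] [0.59440376 0.15823691 0.06902326] [0.72085426 0.25578357 0.07685809]
```

Emit:
step_arm --plan '[[[0,0,0.035],[0,0,0],1],[[0,0,0.07],[0,0,0],1],[[0,0,0.095],[0,0,0],1],[[0,0,0.104],[0,0,0],1],[[-0.005,0,0.104],[0,0,0],1],[[-0.015,0,0.104],[0,0,0],1],[[-0.027,0,0.104],[0,0,0],1],[[-0.039,0,0.104],[0,0,0],1],[[-0.051,0,0.104],[0,0,0],1],[[-0.063,0,0.104],[0,0,0],1],[[-0.075,0,0.104],[0,0,0],1],[[-0.084,0,0.104],[0,0,0],1],[[-0.09,0,0.104],[0,0,0],1],[[-0.093,0,0.104],[0,0,0],1],[[-0.093,0,0.104],[0,0,0],1],[[-0.093,0,0.104],[0,0,0],1]]'

```text
time: 2.95
eef_pos: [0.6778, 0.1, 0.0447]
ee_rot: [[-0.179, 0.984, 0.0], [0.984, 0.179, -0.001], [-0.001, 0.0, -1.0]]
contact_force: [0.8, 2.2, 1.0]
grip_width: 0.0006
finger_force: 1.4
```

Emit:
step_arm --plan '[[[0.012,0,0],[0,0,0],1],[[0.012,0,-0.03],[0,0,0],1],[[0.012,0,-0.08],[0,0,0],1],[[0.0,0,-0.14],[0,0,0],1],[[-0.05,0,-0.19],[0,0,0],0],[[-0.1,0,-0.23],[0,0,0],-1],[[-0.1,0,-0.23],[0,0,0],-1]]'

```text
time: 3.82
eef_pos: [0.697, -0.004, 0.2778]
ee_rot: [[-0.172, 0.985, 0.005], [0.985, 0.172, -0.004], [-0.005, 0.004, -1.0]]
contact_force: [1.3, 1.0, -1.0]
grip_width: 0.0283
finger_force: 0.0
```

Run:
```python
from h import *
s=bot.get_state();print(s["eef_pos"],s["time"],s["joint_positions"].round(3))
im,d=bot.capture("scene");np.savez("s2.npz",im=im,d=d)
cw=bot.capture("wrist");np.savez("w2.npz",im=cw[0],d=cw[1],p=s["eef_pos"],R=s["ee_rot"])
Q=cloud("scene",d);hsv=cv2.cvtColor(im,cv2.COLOR_BGR2HSV);z=Q[...,2];V,U=np.mgrid[:480,:640]
O=np.array([.5697,.3003,0]);a=np.radians(100.3);X=np.array([np.cos(a),np.sin(a),0]);Y=np.array([-np.sin(a),np.cos(a),0])
r=np.stack([(Q-O)@X,(Q-O)@Y,z],-1)
b=(hsv[...,0]>100)&(hsv[...,0]<130)&(hsv[...,1]>120)&(abs(z-.075)<.005)&(abs(r[...,1]+.07)<.05)&(r[...,0]<-.1)
print("front rim rack",np.nanmedian(r[b],0),b.sum(),np.nanmin(r[b],0))
l=(hsv[...,1]<60)&(hsv[...,2]>130)&(abs(r[...,1]+.07)<.045)&(r[...,0]<-.03)&(r[...,0]>-.16)&(z>.065)&(z<.112)
L=r[l];print("label",l.sum(),L.mean(0),L.min(0),L.max(0))
if len(L)>20:
    c=L-np.median(L,0);c=c[np.linalg.norm(c,axis=1)<.05];n=np.linalg.svd(c)[2][2];print("n",n)
# can
m=(U<150)&(z>.17)&(z<.2);print("can top",np.nanmedian(Q[m],0),np.nanmin(Q[m],0),np.nanmax(Q[m],0))
m=(U<160)&(z>.04)&(z<.15)&(U>95)&(V>300);print("can body",np.nanmin(Q[m],0),np.nanmax(Q[m],0))
cv2.imwrite("pics/s2.png",np.hstack([cv2.resize(cw[0],(400,300)),cv2.resize(im[150:360,300:580],(400,300))]))
```

```text
[ 0.69702117 -0.00395047  0.27782915] 3.825 [-0.028  0.587 -0.053  1.357  0.036  1.195  0.088]
front rim rack [-0.23084096 -0.06971506  0.07413677] 128 [-0.23449527 -0.11974384  0.07006203]
label 340 [-0.10165342 -0.07257936  0.08634769] [-0.12178226 -0.10765226  0.07285966] [-0.0799838  -0.03459689  0.09949969]
n [-0.49295604  0.00711436  0.87002513]
can top [ 0.71643756 -0.41500027  0.18906799] [ 0.67312061 -0.44948711  0.17000623] [ 0.7394391  -0.38386892  0.19388731]
can body [ 0.52740506 -0.44899248  0.04003319] [ 0.74141725 -0.35004982  0.14998397]
```

View pics/s2.png

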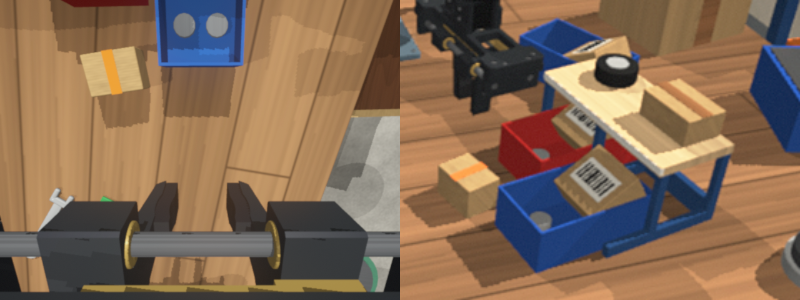

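The label is fully out, with its centre at rack x≈-0.102, and the normal reads 30° as described. Next I move above the scanner.

Emit:
step_arm --plan '[[[-0.04,-0.035,0],[0,0,0.08],-1],[[-0.09,-0.07,0.02],[0,0,0.2],-1],[[-0.14,-0.105,0.04],[0,0,0.32],-1],[[-0.19,-0.14,0.06],[0,0,0.42],-1],[[-0.24,-0.175,0.08],[0,0,0.42],-1],[[-0.27,-0.195,0.1],[0,0,0.42],-1],[[-0.293,-0.209,0.1],[0,0,0.42],-1],[[-0.293,-0.209,0.1],[0,0,0.42],-1],[[-0.293,-0.209,0.1],[0,0,0.42],-1]]'

```text
time: 5.05
eef_pos: [0.5435, -0.3205, 0.174]
ee_rot: [[0.235, 0.972, -0.0], [0.972, -0.235, 0.002], [0.002, -0.001, -1.0]]
contact_force: [-0.3, 0.2, -1.2]
grip_width: 0.0882
finger_force: 0.0
```

```bash
cat >> h.py <<'E'
def wcloud(d,p,R):
    c=bot.get_calibration("wrist");K=np.array(c["intrinsics"]);T=np.array(c["T_tool_cam"]);V,U=np.mgrid[:480,:640]
    P=np.stack([(U-K[0,2])/K[0,0]*d,-(V-K[1,2])/K[1,1]*d,-d],-1)
    Q=(P@T[:3,:3].T+T[:3,3])@R.T+p;Q[d<=0]=np.nan;return Q
def scan(Q,hsv):
    z=Q[...,2];H,S,Vv=hsv[...,0],hsv[...,1],hsv[...,2];box=(Q[...,0]>.4)&(Q[...,0]<.66)&(Q[...,1]>-.46)&(Q[...,1]<-.15)
    for n,m in dict(handle=box&(abs(z-.038)<.006)&(H>18)&(H<36)&(S>120),head=box&(abs(z-.046)<.005),pad=box&(abs(z-.006)<.007)&(H>45)&(H<80)&(S>120)).items():
        k,l,st,_=cv2.connectedComponentsWithStats(m.astype(np.uint8));P=Q[l==1+np.argmax(st[1:,4])]
        r=cv2.minAreaRect(P[:,:2].astype(np.float32));print(n,len(P),np.median(P[:,2]).round(4),np.round(r[0],4),np.round(r[1],4),round(r[2],1),cv2.boxPoints(r).round(3).tolist())
E
python3 - <<'E'
from h import *
s=bot.get_state();im,d=bot.capture("wrist");print(s["eef_pos"],s["ee_rot"].round(3).tolist(),s["joint_positions"].round(3))
scan(wcloud(d,s["eef_pos"],s["ee_rot"]),cv2.cvtColor(im,cv2.COLOR_BGR2HSV))
im2,d2=bot.capture("side");print("side");scan(cloud("side",d2),cv2.cvtColor(im2,cv2.COLOR_BGR2HSV))
cv2.imwrite("pics/w3.png",np.hstack([cv2.resize(im,(400,300)),cv2.resize(im2[130:340,100:380],(400,300))]))
E
```

```text
[ 0.54348819 -0.32047445  0.17404909] [[0.235, 0.972, -0.0], [0.972, -0.235, 0.002], [0.002, -0.001, -1.0]] [ 0.41   0.576  0.075  1.648 -0.053  0.921  0.268]
handle 5359 0.0371 [ 0.5405 -0.3422] [0.1024 0.0341] 76.8 [[0.5120000243186951, -0.3880000114440918], [0.5450000166893005, -0.3959999978542328], [0.5690000057220459, -0.29600000381469727], [0.5360000133514404, -0.2879999876022339]]
head 6779 0.0451 [ 0.5586 -0.2653] [0.0594 0.0557] 76.4 [[0.5249999761581421, -0.2879999876022339], [0.5789999961853027, -0.3009999990463257], [0.5929999947547913, -0.24300000071525574], [0.5389999747276306, -0.23000000417232513]]
pad 26603 0.0052 [ 0.5509 -0.3096] [0.2287 0.1193] 69.8 [[0.45500001311302185, -0.3959999978542328], [0.5669999718666077, -0.43700000643730164], [0.6460000276565552, -0.22300000488758087], [0.5339999794960022, -0.18199999630451202]]
side
handle 212 0.0381 [ 0.5404 -0.342 ] [0.1114 0.0367] 77.4 [[0.5099999904632568, -0.3919999897480011], [0.5460000038146973, -0.4000000059604645], [0.5699999928474426, -0.2919999957084656], [0.5350000262260437, -0.2840000092983246]]
head 219 0.0463 [ 0.5598 -0.2585] [0.0671 0.0548] 74.1 [[0.5239999890327454, -0.28299999237060547], [0.5770000219345093, -0.2980000078678131], [0.5950000286102295, -0.23399999737739563], [0.5429999828338623, -0.21899999678134918]]
pad 731 0.0064 [ 0.5526 -0.3018] [0.2286 0.116 ] 70.2 [[0.45899999141693115, -0.38999998569488525], [0.5680000185966492, -0.42899999022483826], [0.6460000276565552, -0.21400000154972076], [0.5370000004768372, -0.17499999701976776]]
```

View pics/w3.png

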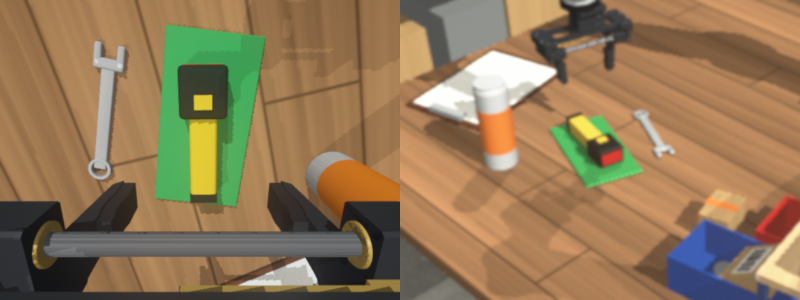

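Emit:
step_arm --plan '[[[-0.01,0.002,0.03],[0,0,0],-1],[[-0.01,0.002,0.07],[0,0,0],-1],[[-0.01,0.002,0.11],[0,0,0],-1],[[-0.01,0.002,0.14],[0,0,0],-1],[[-0.01,0.002,0.157],[0,0,0],-1],[[-0.01,0.002,0.163],[0,0,0],-1],[[-0.01,0.002,0.163],[0,0,0],-1],[[-0.01,0.002,0.163],[0,0,0],1],[[-0.01,0.002,0.163],[0,0,0],1],[[-0.01,0.002,0.163],[0,0,0],1],[[-0.01,0.002,0.163],[0,0,0],1],[[-0.01,0.002,0.163],[0,0,0],1],[[-0.01,0.002,0.163],[0,0,0],1]]' --squeeze 35

```text
time: 6.78
eef_pos: [0.5418, -0.3337, 0.0117]
ee_rot: [[0.238, 0.971, -0.0], [0.971, -0.238, 0.0], [-0.0, -0.0, -1.0]]
contact_force: [-0.2, 0.3, -0.3]
grip_width: 0.0339
finger_force: 35.0
```

```bash
cat > tgt.py <<'E'
from h import *
from scipy.spatial.transform import Rotation as Ro
O=np.array([.5697,.3003,0]);a=np.radians(100.3);W=np.array([[np.cos(a),-np.sin(a),0],[np.sin(a),np.cos(a),0],[0,0,1]])
def target(phi,dist=.1,lab=(-.1015,-.071,.086)):
    n=np.array([-.5,0,.866]);f=np.radians(phi)
    z=np.cos(f)*np.array([-.866,0,-.5])+np.sin(f)*np.array([0,-1,0]);x=-n
    R=W@np.c_[x,np.cross(z,x),z];win=O+W@(np.array(lab)+dist*n)
    return win-R@np.array([.1005,0,-.0143]),R
E
python3 - <<'E'
from tgt import *
s=bot.get_state();p,R=s["eef_pos"],s["ee_rot"];print(s["joint_positions"].round(3))
for phi in(0,20,40,60):
    P,T=target(phi);print(phi,P.round(3),"shift",(R.T@(P-p)).round(3),"rv",Ro.from_matrix(R.T@T).as_rotvec().round(3),"toolz",T[:,2].round(2),"wrist.2",(P-.3*T[:,2]).round(2))
E
```

```text
[ 0.442  0.813  0.057  1.685 -0.068  0.646  0.295]
0 [0.678 0.102 0.252] shift [ 0.456  0.028 -0.241] rv [-0.22  -1.031 -0.38 ] toolz [ 0.15 -0.85 -0.5 ] wrist.2 [0.63 0.36 0.4 ]
20 [0.683 0.104 0.253] shift [ 0.459  0.033 -0.241] rv [-0.533 -0.96  -0.56 ] toolz [ 0.48 -0.74 -0.47] wrist.2 [0.54 0.33 0.39]
40 [0.686 0.107 0.254] shift [ 0.462  0.036 -0.243] rv [-0.844 -0.866 -0.733] toolz [ 0.75 -0.54 -0.38] wrist.2 [0.46 0.27 0.37]
60 [0.689 0.111 0.256] shift [ 0.467  0.037 -0.244] rv [-1.153 -0.748 -0.899] toolz [ 0.93 -0.27 -0.25] wrist.2 [0.41 0.19 0.33]
```

Emit:
step_arm --plan '[[[0,0,-0.03],[0,0,0],1],[[0.02,0,-0.09],[0,0,0],1],[[0.06,0.0,-0.14],[0,0,0],1],[[0.11,0.0,-0.19],[0,0,0],1],[[0.16,0.01,-0.24],[-0.05,-0.1,-0.05],1],[[0.21,0.01,-0.28],[-0.1,-0.2,-0.12],1],[[0.26,0.02,-0.3],[-0.17,-0.32,-0.18],1],[[0.3,0.02,-0.31],[-0.25,-0.45,-0.25],1],[[0.34,0.03,-0.31],[-0.32,-0.57,-0.32],1],[[0.36,0.03,-0.31],[-0.38,-0.68,-0.4],1],[[0.38,0.03,-0.31],[-0.46,-0.82,-0.48],1],[[0.38,0.03,-0.31],[-0.533,-0.96,-0.56],1],[[0.38,0.03,-0.31],[-0.533,-0.96,-0.56],1],[[0.38,0.03,-0.31],[-0.533,-0.96,-0.56],1],[[0.38,0.03,-0.31],[-0.533,-0.96,-0.56],1]]'

```text
time: 8.65
eef_pos: [0.6621, 0.0267, 0.3231]
ee_rot: [[-0.085, 0.873, 0.481], [0.495, 0.456, -0.74], [-0.865, 0.175, -0.471]]
contact_force: [-0.4, -0.9, -2.6]
grip_width: 0.0336
finger_force: 35.0
```

Run:
```python
from tgt import *
s=bot.get_state();p,R=s["eef_pos"],s["ee_rot"];print(p,s["joint_positions"].round(3),s["grip_width"],s["contact_force"])
for phi in(0,20,40):
    P,T=target(phi);print(phi,"shift",(R.T@(P-p)).round(4),"rv",Ro.from_matrix(R.T@T).as_rotvec().round(3))
im,d=bot.capture("side");i2,_=bot.capture("scene");cv2.imwrite("pics/s4.png",np.hstack([im[150:400,180:580],i2[100:350,230:630]]))
```

```text
[0.66211586 0.02670423 0.32312824] [-0.744  0.524  0.232  1.834  1.132  1.138 -0.87 ] 0.033632672517976546 [-0.39873002 -0.89128977 -2.5847783 ]
0 shift [ 0.0972  0.0359 -0.0151] rv [ 0.348 -0.002 -0.005]
20 shift [ 0.0972  0.0408 -0.0143] rv [-0.001 -0.001 -0.005]
40 shift [ 0.0972  0.0456 -0.0151] rv [-0.35   0.    -0.005]
```

View pics/s4.png

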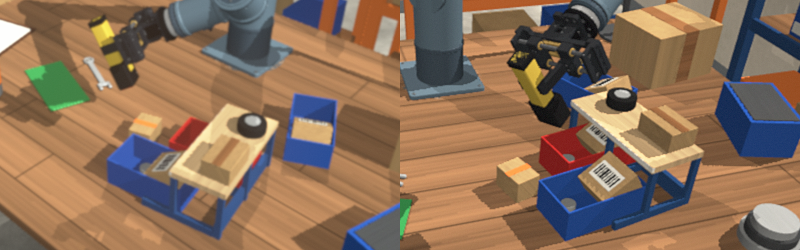

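The view shows the scanner gripped and tilted at about (530,80) in the right half, with the label in view at (603,175). I move in along the beam and hold.

Emit:
step_arm --plan '[[[0,0.02,-0.007],[0,0,0],1],[[0.01,0.041,-0.014],[0,0,-0.005],1],[[0.04,0.041,-0.014],[0,0,-0.005],1],[[0.07,0.041,-0.014],[0,0,-0.005],1],[[0.09,0.041,-0.014],[0,0,-0.005],1],[[0.097,0.041,-0.014],[0,0,-0.005],1],[[0.097,0.041,-0.014],[0,0,-0.005],1],[[0.097,0.041,-0.014],[0,0,-0.005],1],[[0.097,0.041,-0.014],[0,0,-0.005],1]]'

```text
time: 9.88
eef_pos: [0.682, 0.1046, 0.2522]
ee_rot: [[-0.092, 0.871, 0.482], [0.49, 0.461, -0.74], [-0.867, 0.168, -0.469]]
contact_force: [-0.4, 0.3, -1.6]
grip_width: 0.0339
finger_force: 35.0
```

Run:
```python
from tgt import *
s=bot.get_state();p,R=s["eef_pos"],s["ee_rot"]
P,T=target(20);print(p,"shift",(R.T@(P-p)).round(4),"rv",Ro.from_matrix(R.T@T).as_rotvec().round(3),s["joint_positions"].round(2))
for n in("side","scene"):
    im,d=bot.capture(n);Q=cloud(n,d);r=(Q-O)@W;z=Q[...,2];hsv=cv2.cvtColor(im,cv2.COLOR_BGR2HSV)
    l=(hsv[...,1]<60)&(hsv[...,2]>120)&(abs(r[...,1]+.07)<.045)&(r[...,0]<-.06)&(r[...,0]>-.16)&(z>.065)&(z<.112)
    L=r[l];print(n,"label",l.sum(),L.mean(0),L.min(0),L.max(0)) if l.sum() else 0
    y=(hsv[...,0]>18)&(hsv[...,0]<36)&(hsv[...,1]>120)&(z>.2)&(z<.4)&(abs(r[...,1]+.07)<.08)&(r[...,0]<-.1)
    # scanner frame relative to expected window
    win=p+R@np.array([.1005,0,-.0143]);q=(Q-win)@R
    print("yellow in tool axes from window",np.median(q[y],0),q[y].min(0),q[y].max(0))
    if n=="side":cv2.imwrite("pics/s5.png",cv2.resize(im[180:400,260:500],None,fx=2.5,fy=2.5))
```

```text
[0.68201822 0.10463802 0.25224445] shift [-0.001   0.0002  0.0005] rv [0.    0.    0.003] [-0.8   0.71  0.2   1.71  1.08  1.17 -0.94]
side label 148 [-0.09930525 -0.07035293  0.08710457] [-0.12253195 -0.10652727  0.07076325] [-0.07880636 -0.03199273  0.10144064]
yellow in tool axes from window [-0.12202784  0.01589697 -0.00516435] [-0.16999237 -0.03241361 -0.08404972] [-0.02546403  0.08994268  0.01889908]
scene label 470 [-0.10144829 -0.07073371  0.08639338] [-0.12322585 -0.10725922  0.07288212] [-0.06445638 -0.03382638  0.10822819]
yellow in tool axes from window [-0.1182131   0.01095233  0.01188844] [-0.17144333 -0.0412424  -0.08259476] [-0.05249427  0.08136     0.02278885]
```

View pics/s5.png

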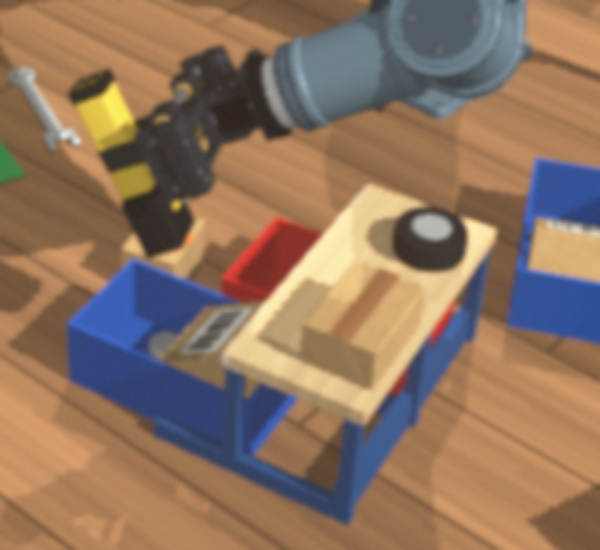

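The picture shows the scanner nose at about (165,245) pointing at the label at (215,330), and the numbers agree. I hold, then retreat the same way.

Emit:
step_arm --plan '[[[0,0,0],[0,0,0],1],[[0,0,0],[0,0,0],1],[[0,0,0],[0,0,0],1],[[0,0,0],[0,0,0],1],[[0,0,0],[0,0,0],1],[[0,0,0],[0,0,0],1],[[0,0,0],[0,0,0],1],[[0,0,0],[0,0,0],1],[[0,0,0],[0,0,0],1],[[0,0,0],[0,0,0],1],[[0,0,0],[0,0,0],1],[[0,0,0],[0,0,0],1],[[0,0,0],[0,0,0],1],[[0,0,0],[0,0,0],1]]'

```text
time: 11.72
eef_pos: [0.6817, 0.1052, 0.2513]
ee_rot: [[-0.094, 0.871, 0.482], [0.49, 0.462, -0.739], [-0.867, 0.167, -0.47]]
contact_force: [-0.2, -0.1, -2.0]
grip_width: 0.0338
finger_force: 35.0
```

Emit:
step_arm --plan '[[[-0.03,0,0],[0,0,0],1],[[-0.065,-0.01,0.005],[0,0,0],1],[[-0.097,-0.041,0.014],[0,0,0.005],1],[[-0.097,-0.041,0.014],[0,0,0.005],1],[[-0.097,-0.041,0.014],[0,0,0.005],1]]'

```text
time: 12.35
eef_pos: [0.662, 0.029, 0.3219]
ee_rot: [[-0.09, 0.871, 0.483], [0.493, 0.46, -0.739], [-0.866, 0.172, -0.47]]
contact_force: [0.5, 0.5, -2.9]
grip_width: 0.0336
finger_force: 35.0
```

Run:
```python
from tgt import *
s=bot.get_state();p,R=s["eef_pos"],s["ee_rot"]
# pad centre (0.5509,-0.3096), yaw 69.8deg ; scanner laid along pad
a=np.radians(69.8);x=np.array([np.cos(a),np.sin(a),0]);z=np.array([0,0,-1.]);T=np.c_[x,np.cross(z,x),z]
P=np.array([.5509,-.3096,0])-.0155*x;print(p,P)
for h in(.20,.0125):
    P[2]=h;print(h,"shift",(R.T@(P-p)).round(4),"rv",Ro.from_matrix(R.T@T).as_rotvec().round(4))
```

```text
[0.66198654 0.02899512 0.32185794] [ 0.54554788 -0.32414664  0.        ]
0.2 shift [-0.0581 -0.2849  0.2619] rv [0.59   0.933  0.6615]
0.0125 shift [ 0.1042 -0.3171  0.35  ] rv [0.59   0.933  0.6615]
```

Emit:
step_arm --plan '[[[-0.007,-0.03,0.027],[0.07,0.11,0.08],1],[[-0.014,-0.06,0.055],[0.14,0.23,0.16],1],[[-0.02,-0.095,0.085],[0.22,0.35,0.25],1],[[-0.026,-0.13,0.115],[0.3,0.47,0.33],1],[[-0.033,-0.165,0.15],[0.37,0.59,0.42],1],[[-0.04,-0.2,0.18],[0.45,0.71,0.5],1],[[-0.047,-0.235,0.215],[0.53,0.83,0.59],1],[[-0.053,-0.265,0.243],[0.59,0.933,0.6615],1],[[-0.058,-0.285,0.262],[0.59,0.933,0.6615],1],[[-0.058,-0.285,0.262],[0.59,0.933,0.6615],1],[[-0.058,-0.285,0.262],[0.59,0.933,0.6615],1],[[-0.058,-0.285,0.262],[0.59,0.933,0.6615],1]]'

```text
time: 13.85
eef_pos: [0.5464, -0.3227, 0.2004]
ee_rot: [[0.343, 0.939, 0.001], [0.939, -0.343, -0.0], [0.0, 0.001, -1.0]]
contact_force: [0.6, 1.1, -1.6]
grip_width: 0.0338
finger_force: 35.0
```

Emit:
step_arm --plan '[[[0,0,0.05],[0,0,0],1],[[0,0,0.1],[0,0,0],1],[[0,0,0.14],[0,0,0],1],[[0,0,0.165],[0,0,0],1],[[0,0,0.178],[0,0,0],1],[[0,0,0.185],[0,0,0],1],[[0,0,0.188],[0,0,0],1],[[0,0,0.188],[0,0,0],1],[[0,0,0.188],[0,0,0],1]]'

```text
time: 14.98
eef_pos: [0.5455, -0.3254, 0.013]
ee_rot: [[0.346, 0.938, 0.001], [0.938, -0.346, -0.001], [-0.001, 0.001, -1.0]]
contact_force: [0.0, 0.3, -1.3]
grip_width: 0.0334
finger_force: 35.0
```

Emit:
step_arm --plan '[[[0,0,0],[0,0,0],0],[[0,0,0],[0,0,0],-1],[[0,0,0],[0,0,0],-1],[[0,0,0],[0,0,0],-1],[[0,0,0],[0,0,0],-1],[[0,0,-0.02],[0,0,0],-1],[[0,0,-0.05],[0,0,0],-1],[[0,0,-0.1],[0,0,0],-1],[[0,0,-0.15],[0,0,0],-1],[[0,0,-0.2],[0,0,0],-1],[[0,0,-0.2],[0,0,0],-1],[[0,0,-0.2],[0,0,0],-1]]'

```text
time: 16.48
eef_pos: [0.5449, -0.3248, 0.2128]
ee_rot: [[0.346, 0.938, 0.0], [0.938, -0.346, -0.001], [-0.001, 0.001, -1.0]]
contact_force: [-0.3, 0.1, 0.3]
grip_width: 0.0882
finger_force: 0.0
```

Run:
```python
from tgt import *
s=bot.get_state();p,R=s["eef_pos"],s["ee_rot"];im,d=bot.capture("wrist");print(p,s["time"])
scan(wcloud(d,p,R),cv2.cvtColor(im,cv2.COLOR_BGR2HSV))
x=W[:,0];z=np.array([0,0,-1.]);T=np.c_[x,np.cross(z,x),z]
P=O+W@np.array([-.29,-.07,0])
for h in(.2,.035):
    P[2]=h;print(P,"shift",(R.T@(P-p)).round(4),"rv",Ro.from_matrix(R.T@T).as_rotvec().round(3))
cv2.imwrite("pics/w6.png",im)
```

```text
[ 0.5448794  -0.32476268  0.21281815] 16.475
handle 4425 0.0371 [ 0.5439 -0.3337] [0.1015 0.0347] 70.6 [[0.5109999775886536, -0.37599998712539673], [0.5429999828338623, -0.3869999945163727], [0.5770000219345093, -0.2919999957084656], [0.5440000295639038, -0.2800000011920929]]
head 5445 0.0451 [ 0.5703 -0.2595] [0.0596 0.0557] 70.2 [[0.5339999794960022, -0.27799999713897705], [0.5860000252723694, -0.296999990940094], [0.6069999933242798, -0.2409999966621399], [0.5540000200271606, -0.22200000286102295]]
pad 21490 0.0052 [ 0.5508 -0.3093] [0.2283 0.1188] 69.8 [[0.4560000002384186, -0.3959999978542328], [0.5669999718666077, -0.43700000643730164], [0.6460000276565552, -0.22300000488758087], [0.5339999794960022, -0.18199999630451202]]
[0.6904246  0.02748949 0.2       ] shift [0.3809 0.0146 0.0126] rv [ 0.001  0.001 -0.533]
[0.6904246  0.02748949 0.035     ] shift [0.381  0.0145 0.1776] rv [ 0.001  0.001 -0.533]
```

View pics/w6.png

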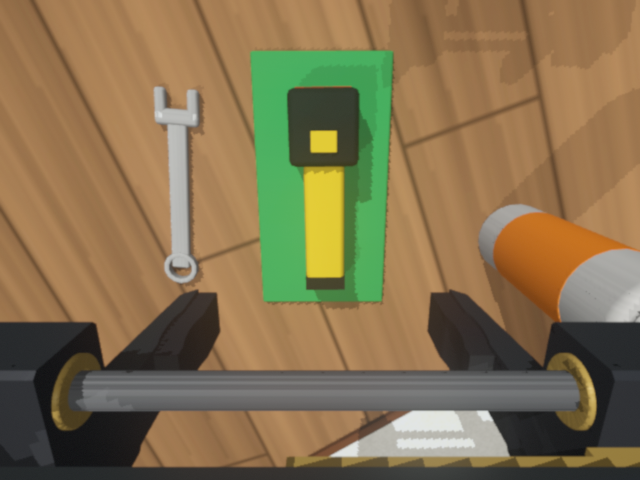

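The scanner lies flat in the middle of the pad, with its head at (323,125), its tail at (325,283) and the pad around it. The can and the wrench are untouched. Next I push the bin home.

Emit:
step_arm --plan '[[[0.05,0.002,0],[0,0,-0.1],1],[[0.11,0.004,0],[0,0,-0.25],1],[[0.17,0.006,0],[0,0,-0.4],1],[[0.23,0.008,0.005],[0,0,-0.533],1],[[0.29,0.01,0.01],[0,0,-0.533],1],[[0.34,0.012,0.02],[0,0,-0.533],1],[[0.381,0.0145,0.05],[0,0,-0.533],1],[[0.381,0.0145,0.1],[0,0,-0.533],1],[[0.381,0.0145,0.15],[0,0,-0.533],1],[[0.381,0.0145,0.178],[0,0,-0.533],1],[[0.381,0.0145,0.178],[0,0,-0.533],1],[[0.381,0.0145,0.178],[0,0,-0.533],1]]' --squeeze 20

```text
time: 18.02
eef_pos: [0.691, 0.0274, 0.0347]
ee_rot: [[-0.179, 0.984, 0.001], [0.984, 0.179, -0.001], [-0.001, 0.001, -1.0]]
contact_force: [-0.4, -0.1, -0.8]
grip_width: 0.0006
finger_force: 0.0
```

Emit:
step_arm --plan '[[[0.02,0,0],[0,0,0],1],[[0.035,0,0],[0,0,0],1],[[0.047,0,0],[0,0,0],1],[[0.059,0,0],[0,0,0],1],[[0.071,0,0],[0,0,0],1],[[0.083,0,0],[0,0,0],1],[[0.095,0,0],[0,0,0],1],[[0.107,0,0],[0,0,0],1],[[0.117,0,0],[0,0,0],1],[[0.125,0,0],[0,0,0],1],[[0.13,0,0],[0,0,0],1],[[0.13,0,0],[0,0,0],1]]'

```text
time: 19.52
eef_pos: [0.6679, 0.1551, 0.0343]
ee_rot: [[-0.178, 0.984, 0.001], [0.984, 0.178, -0.001], [-0.001, 0.001, -1.0]]
contact_force: [0.9, -3.4, 1.4]
grip_width: 0.0006
finger_force: 1.5
```

Friction only (about 3.5 N) so far, so I creep to the stop.

Emit:
step_arm --plan '[[[0.003,0,0],[0,0,0],1],[[0.006,0,0],[0,0,0],1],[[0.008,0,0],[0,0,0],1],[[0.01,0,0],[0,0,0],1],[[0.01,0,0],[0,0,0],1]]'

```text
time: 20.15
eef_pos: [0.666, 0.164, 0.0341]
ee_rot: [[-0.178, 0.984, 0.001], [0.984, 0.178, -0.002], [-0.002, 0.0, -1.0]]
contact_force: [0.8, -5.2, 3.3]
grip_width: 0.0005
finger_force: 2.5
```

Emit:
step_arm --plan '[[[0.002,0,0],[0,0,0],1],[[0.004,0,0],[0,0,0],1],[[0.005,0,0],[0,0,0],1],[[0.005,0,0],[0,0,0],1]]'

```text
time: 20.65
eef_pos: [0.6653, 0.1677, 0.0341]
ee_rot: [[-0.177, 0.984, 0.001], [0.984, 0.177, -0.003], [-0.003, 0.0, -1.0]]
contact_force: [1.6, -7.6, 4.5]
grip_width: 0.0007
finger_force: 3.7
```

Emit:
step_arm --plan '[[[0.002,0,0],[0,0,0],1],[[0.004,0,0],[0,0,0],1],[[0.004,0,0],[0,0,0],1],[[0.004,0,0],[0,0,0],1]]'

```text
time: 21.15
eef_pos: [0.6657, 0.1678, 0.0342]
ee_rot: [[-0.175, 0.985, 0.002], [0.985, 0.175, -0.007], [-0.008, 0.001, -1.0]]
contact_force: [4.1, -13.3, 3.4]
grip_width: 0.0006
finger_force: 7.0
```

The arm has stopped moving while the force climbs to about 13 N, so the bin is against the stop. I back off, go up and check.

Emit:
step_arm --plan '[[[-0.015,0,0],[0,0,0],1],[[-0.04,0,0],[0,0,0],1],[[-0.06,0,-0.04],[0,0,0],1],[[-0.08,0,-0.09],[0,0,0],1],[[-0.12,0,-0.14],[0,0,0],1],[[-0.17,0,-0.19],[0,0,0],1],[[-0.17,0,-0.19],[0,0,0],1],[[-0.17,0,-0.19],[0,0,0],1]]'

```text
time: 22.15
eef_pos: [0.694, 0.0065, 0.2236]
ee_rot: [[-0.178, 0.984, -0.0], [0.984, 0.178, 0.0], [0.0, -0.0, -1.0]]
contact_force: [-0.3, 1.2, -0.9]
grip_width: 0.0005
finger_force: 0.0
```

Run:
```python
from tgt import *
s=bot.get_state();print(s["eef_pos"],s["time"])
im,d=bot.capture("scene");Q=cloud("scene",d);r=(Q-O)@W;z=Q[...,2];hsv=cv2.cvtColor(im,cv2.COLOR_BGR2HSV)
b=(hsv[...,0]>100)&(hsv[...,0]<130)&(hsv[...,1]>120)&(abs(z-.075)<.005)&(abs(r[...,1]+.07)<.05)&(r[...,0]<-.1)
print("front rim",np.nanmedian(r[b],0),b.sum())
m=(abs(z-.055)<.005)&(abs(Q[...,0]-.556)<.06)&(abs(Q[...,1]-.053)<.06);print("carton",np.median(Q[m],0))
scan(Q,hsv);cv2.imwrite("pics/s7.png",im)
```

```text
[0.69396776 0.00653999 0.22361627] 22.15
front rim [-0.13711123 -0.06943058  0.07392371] 108
carton [0.55906086 0.05162299 0.0550167 ]
handle 587 0.0377 [ 0.5452 -0.3311] [0.106  0.0447] 65.2 [[0.503000020980835, -0.3700000047683716], [0.5429999828338623, -0.3889999985694885], [0.5879999995231628, -0.2919999957084656], [0.546999990940094, -0.27399998903274536]]
head 540 0.046 [ 0.5711 -0.259 ] [0.0608 0.0599] 68.8 [[0.5320000052452087, -0.2770000100135803], [0.5879999995231628, -0.2980000078678131], [0.6100000143051147, -0.24199999868869781], [0.5540000200271606, -0.2199999988079071]]
pad 1950 0.0061 [ 0.5526 -0.3074] [0.2277 0.1216] 70.2 [[0.4569999873638153, -0.39399999380111694], [0.5709999799728394, -0.4350000023841858], [0.6480000019073486, -0.22100000083446503], [0.5339999794960022, -0.18000000715255737]]
```

View pics/s7.png

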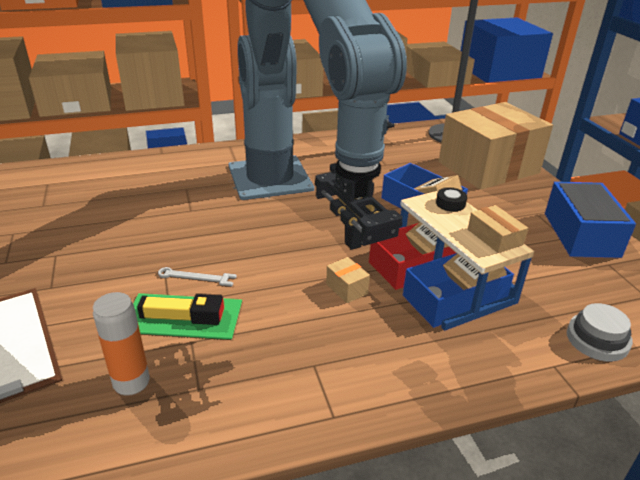

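The front rim is at rack x = -0.137, where home gives -0.138. The picture shows the blue bin home at (455,290), the scanner on its pad at (180,310) and everything else in place, with the robot clear.

```bash
python3 -c "
from bench import bot
print(bot.sign_off())"
```

```text
the job is handed in; nothing more can be done
None
```

I handed the job in at about 22 s: the label was cleared and scanned from about 10 cm (steady hold of over 1.5 s), the scanner is flat in the middle of its pad, the blue bin is home against its stop, and the last picture shows the other items in place (no verdict was returned).

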